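Put the dishwasher tablet away and clamp the clip-top jar

ROBOT

A 6-joint arm with a two-finger parallel gripper is mounted at the origin on a cart in front of the work surface, level with it; the furniture and walls round the work are solid. World frame = base frame: x ahead of the robot, y to its left, z up, the work surface at z = 0. Lengths are in m, angles in rad, forces in N, time in s.
With the tool pointing down it reaches from about 0.35 to 0.925 m from the base axis. Payload 6.4 kg.
Tool frame: the origin (TCP) lies at the very end of the fingers, on their centre line; the grasp point (between the pads) lies 19 mm behind it; z points along the fingers, y is the line along which they close (so a half turn about z gives the same grasp; the last joint's range is limited). The gripper opens to 85 mm and grips with 20 to 120 N. Pads are 22 mm wide; open, the fingers measure 114 mm over their backs; the gripper's body (76 mm by 85 mm) begins 54 mm behind the grasp point. The pads swing forward as they close: fully open they stand 13 mm farther back than shut.
Start: joints at [-1.464, 0.245, 1.558, -0, 1.339, -0.174], TCP at [0.18, -0.625, 0.231] pointing down, gripper open.
Joint ranges: [-3.13, 3.13], [-1.02, 2.26], [0.13, 2.54], [-0.95, 4.09], [0.21, 2.88], [-2.74, 2.74]. Speed limits (rad/s): [2.57, 2.57, 3.14, 3.14, 3.14, 3.14].

INTERFACE

Orientations are given as a 3x3 rotation matrix whose columns are the frame's x, y, z axes.
In Python, from plant import env gives the robot as it stands. The module is installed in compiled form; this text tells all that it offers.
- The arm moves only by the tool move_arm, never from a script. Its argument "rows" is a list that holds one entry, the list of rows, each a list of 7 numbers: the shift along the world's x, y, z in mm, then the turn, a rotation vector about the world's x, y, z in rad, then the finger opening in mm, from 0 to 85.4. A call has 1 to 20 rows; each row is the pose to reach, as a shift and turn from the pose commanded when the call began; what a row does not reach only later rows make up. A row lasts 1/10 s, in which the tool goes at most 50 mm and 8.59 degrees, less where a joint would pass 70% of its speed; a pose out of reach is approached as far as the arm can. A call with a gripper value outside its range is refused whole. The fingers move at their own pace and stop on an object; "grip_force" is the grip in N (left out, the last holds). Time passes only in rows, so rows that repeat a pose let the fingers close. It gives the time, the measured TCP pose, the force, the opening and the grip force at its end, in the units of the state.
- env.read_state(): the state, without advancing time (a new reading comes with each control period).
- env.get_image(name): name is "side" or "top" or "wrist"; returns the picture (384x512x3 uint8, red, green, blue); there is no depth.
- env.camera_params(name): a dict with "fx", "fy", "cx", "cy" (pixels), "pose" (4x4, takes a point from camera to world coordinates); the wrist camera has in their place "tool_from_camera" (4x4, takes a point from camera to tool coordinates, whose origin is the TCP and whose axes are the flange's). Camera axes: x right, y down, z forward; pixel columns grow to the right and rows downward; lengths in m; the calibration is good to about 2 mm. A picture is of the moment at which its call begins: read the wrist's pose just before it. camera_params takes no time and is no camera call.
- env.sign_off(): hands the job in; it is judged then, once.
The state is a dict: "clock": time; "joints": joint angles; "joint_velocities": joint speeds; "effort": joint torques, N m; "eef_pos": TCP position; "orientation": TCP orientation; "contact_force": force on the tool from outside, world axes, zero at the start; "ft_torque": the same for the moment, N m; "finger_gap": finger opening in m; "grasp_force": force on a finger pad.
Only numpy, scipy, OpenCV 4.12 (cv2) and the standard library are available. Lean on these libraries where they do the work, as an engineer would, in place of code of your own. Each camera call takes 0.05 s, during which the arm holds its last target. There are 200 camera calls.

TASK

Put the stray dishwasher tablet into the glass clip-top jar with the others, then close the lid and swing the wire bail by its red tab up from the front and over the lid until it drops into its seat behind the hump, so that the jar is clamped shut and keeps the tablets dry. Leave the other things on the worktop where they stand.

Things in the scene. Friction and masses are not known exactly. Their poses are not given: they have to be found in the camera images.
- tablet_center (a point): centre of the loose dishwasher tablet: a hard pressed block, white below, blue above, with a red dot on top; 38 mm along its own x, 28 mm along its own y, 17 mm high, 20 g; it lies flat on the worktop on its white side
- jar_mouth (a point): centre of the jar's mouth at the glass rim, 110 mm above the worktop. Clear glass jar, 108 mm wide, held fast to the worktop by a suction foot. Mouth 90 mm wide inside, floor 11 mm above the worktop; six tablets inside fill it to about 47 mm. The axes are the jar's: z up, x towards its back (where the lid is hinged), so its front is -x; y to the left
- lid (a joint): angle of the lid, rad: 0 = pressed right down on its seal, about 0.02 = lying loose on the orange silicone seal, 1.57 = upright; starts open, leaning back at 1.75 to 2.05 (its stop). White domed lid, 100 mm wide, 0.18 kg. It stays open while it leans back; pulled forward past about 1.2 rad it falls shut slowly
- lid_hinge (a point): middle of the lid's hinge axis, which runs along the jar's y, 58 mm behind the mouth's centre and 2 mm above the rim
- lid_edge (a point): point on the lid's rim opposite the hinge, 108 mm from the hinge axis: foremost when shut, topmost when open. The rim is about 5 mm thick there. When the lid stands open, its flat underside looks to the jar's front, and its dome (30 mm high, with a steel saddle 14 mm wide standing up to 12 mm above it) to the back
- bail (a joint): angle of the wire bail, rad: 0 = upright over the lid, in its seat; positive = swung down to the jar's front; 1.57 = level, pointing forward. Starts at 1.5 to 1.9 (stop at 1.95); light friction holds it where it is left. On the shut lid its springy wire rides up a steel ramp from about 0.4 rad, over a hump at 0.15 rad (some 5 N at the tab), and drops into the seat against a stop
- bail_pivot (a point): middle of the bail's pivot axis, which runs along the jar's y, 30 mm straight below the mouth's centre (80 mm above the worktop)
- bail_tab (a point): grip point on the bail's red thumb tab, 101 mm from the pivot axis straight out along the bail. The tab is 20 mm wide along the jar's y, 9 mm thick, and reaches from 81 to 113 mm from the axis. The wire, 4.5 mm thick, crosses below it, 68 mm from the axis, in an arch 120 mm wide. With the bail in its seat the tab points up, its grip point 183 mm above the worktop
- card_box: shallow tan carton, 117x174x43 mm, lying flat at the left; origin at the centre of its underside
- mug_brown: cream mug, 92x123x95 mm, at the left; origin at the centre of its underside
- tea_box: red tea carton, 63x131x66 mm, at the left, in front of the slow cooker; origin at the centre of its underside
- salt_shaker: glass salt shaker with grey cap, 44 mm wide, 90 mm tall, behind the jar; origin at the centre of its underside
- spice_red: spice jar with red cap, 45 mm wide, 106 mm tall, behind the jar; origin at the centre of its underside
- spice_brown: spice jar with dark brown cap, 44 mm wide, 105 mm tall, behind the jar; origin at the centre of its underside
- dial_timer: red and white wind-up kitchen timer, 68 mm wide, 48 mm tall, at the right behind the jar; origin at the centre of its underside
- measuring_spoons: bunch of steel measuring spoons, 95x102x12 mm, lying at the front left; origin at the centre of its underside
- tablet: the same dishwasher tablet; its origin is at the centre of its underside
Mind the look-alikes: they are no part of the job. What is shaped like the tablet but pink is not meant.

How it is judged:
On the way, in this order (a step that is already met when the one before it is completed fails the run):
1. the tablet lies in the jar, let go (horizontal distance between tablet_center and jar_mouth below 0.045 m and z of tablet_center in the frame of jar_mouth between -0.105 and -0.025 m and contact force between tablet and the fingers below 0.1 N), for 0.2 s.
2. the lid is shut on its seal (horizontal distance between tablet_center and jar_mouth below 0.045 m and z of tablet_center in the frame of jar_mouth between -0.105 and -0.025 m and value of joint lid below 0.05 rad), for 0.2 s.
3. the bail is over the hump in its seat and clamps the lid down (horizontal distance between tablet_center and jar_mouth below 0.045 m and z of tablet_center in the frame of jar_mouth between -0.105 and -0.025 m and value of joint lid below 0.012 rad and value of joint bail between -0.08 and 0.08 rad), for 0.2 s.
At the end, for the whole second after the job is handed in: the tablet lies inside the jar (its centre at least 25 mm below the rim), the lid is pressed down on its seal (less than 0.012 rad open), the bail stands in its seat (within 0.08 rad of upright), and lid and bail are at rest (all of step 3 and velocity of joint bail between -0.1 and 0.1 rad/s and velocity of joint lid between -0.1 and 0.1 rad/s); the robot touches nothing.
It fails at once if one of the other things (carton, mug, tea box, salt shaker, spice jars, timer, spoons) is pushed more than 30 mm away (distance of any of card_box, mug_brown, tea_box, salt_shaker, spice_red, spice_brown, dial_timer, measuring_spoons from where it was at the start of the episode above 0.03 m).
It also fails if it takes over 61 s, if anything falls off the work surface, if the arm or the gripper's body presses on something with over 40 N, if the wrist force passes 120 N, or if a joint passes its speed limit or range.

## Working session

There is one attempt and no reset: what is moved stays moved. The work goes in short steps, Python scripts to look and compute and a tool call to move; the robot and the scene stay as the last step left them, time stands still between calls to the robot, and variables do not carry over. Pictures are saved under pics/ and viewed, at most 10 in all, crops included, and the job is handed in when it is done.

Besides the shell and the picture viewer there is one more tool, called after "Emit:" as name([rows], argument=value, ...), one row to a line, values as JSON. move_arm: Moves the arm, as the interface text tells. Its arguments: {"type":"object","properties":{"rows":{"type":"array"},"grip_force":{"type":"number"}},"required":["rows"]}

```bash
mkdir -p pics; cat > h.py <<'E'
import numpy as np, cv2
from plant import env
def snap(n,f):
    s=env.read_state(); im=env.get_image(n); cv2.imwrite('pics/'+f,im[:,:,::-1]); return s,im
def cam(n,s=None):
    c=env.camera_params(n)
    if 'pose' in c: T=np.array(c['pose'])
    else:
        W=np.eye(4); W[:3,:3]=np.array(s['orientation']).reshape(3,3); W[:3,3]=s['eef_pos']; T=W@np.array(c['tool_from_camera'])
    return c,T
def ray(n,u,v,s=None):
    c,T=cam(n,s); d=T[:3,:3]@np.array([(u-c['cx'])/c['fx'],(v-c['cy'])/c['fy'],1]); return T[:3,3],d/np.linalg.norm(d)
def onz(n,u,v,z,s=None):
    o,d=ray(n,u,v,s); return o+d*(z-o[2])/d[2]
def tri(*rs):
    A=0;b=0
    for o,d in rs:
        P=np.eye(3)-np.outer(d,d); A=A+P; b=b+P@o
    return np.linalg.solve(A,b)
def proj(n,p,s=None):
    c,T=cam(n,s); q=T[:3,:3].T@(np.array(p)-T[:3,3]); return [c['fx']*q[0]/q[2]+c['cx'],c['fy']*q[1]/q[2]+c['cy']]
E
python3 - <<'E'
from h import *
s,a=snap('top','top0.png'); s,b=snap('side','side0.png')
for n in('top','side'):
    c,T=cam(n); print(n,c['fx'],T.round(3).tolist())
c=env.camera_params('wrist'); print(np.array(c['tool_from_camera']).round(3).tolist(),c['fx']); print(s)
E
```

```text
top 347.09584655537503 [[0.03, -0.99, 0.141, 0.379], [-0.999, -0.027, 0.023, 0.087], [-0.019, -0.142, -0.99, 1.286], [0.0, 0.0, 0.0, 1.0]]
side 474.9520054518124 [[0.801, -0.507, 0.319, 0.1], [-0.599, -0.684, 0.416, -0.48], [0.007, -0.524, -0.852, 1.298], [0.0, 0.0, 0.0, 1.0]]
[[-0.001, -0.948, -0.317, 0.081], [1.0, -0.001, 0.001, -0.0], [-0.001, -0.317, 0.948, -0.142], [0.0, 0.0, 0.0, 1.0]] 275.749954682091
{'clock': 0.05, 'joints': array([-1.46410721e+00,  2.45778525e-01,  1.55902775e+00,  3.82392222e-05,
        1.33869732e+00, -1.74096807e-01]), 'joint_velocities': array([ 0.00073725, -0.00154856, -0.00020781, -0.00047247, -0.00089437,
        0.00134487]), 'effort': array([ 6.47236975e-04, -4.31004238e+01, -3.27424014e+01, -9.78819730e-05,
        2.88767391e-03,  4.41052933e-06]), 'eef_pos': array([ 0.18007847, -0.62397483,  0.23019567]), 'orientation': array([[ 9.60840424e-01,  2.77102240e-01, -1.66488320e-04],
       [ 2.77102046e-01, -9.60838608e-01,  1.90404337e-03],
       [ 3.67646277e-04, -1.87561610e-03, -9.99998173e-01]]), 'contact_force': array([-0.01788408, -1.1847458 , -0.0782822 ]), 'ft_torque': array([-0.01798551, -0.00752486,  0.04267232]), 'grasp_force': 0.0, 'finger_gap': 0.08543866718493949}
```

View pics/top0.png

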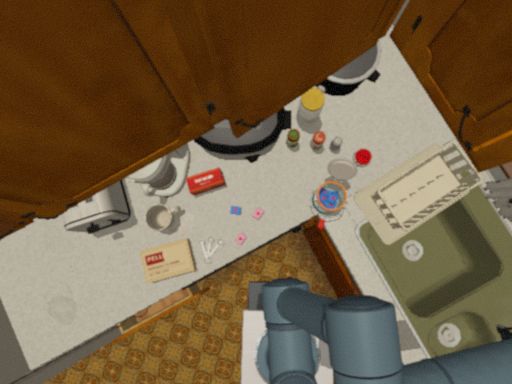

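View pics/side0.png

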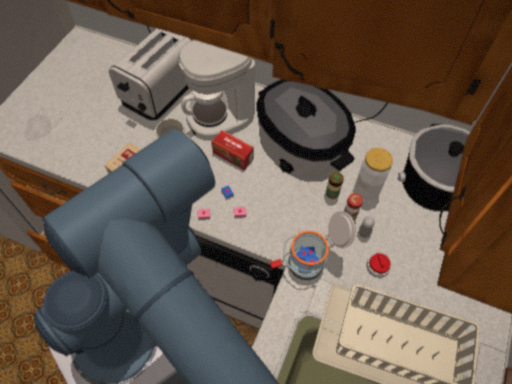

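The blue tablet shows at top (236,210) and side (227,192). The jar rim's orange ring is at top (330,197) and side (309,248), the red tab at top (321,225) and side (277,264), and the open lid at top (342,168).

```bash
python3 - <<'E'
from h import *
def blob(im,f,box):
    x0,y0,x1,y1=box; h=cv2.cvtColor(im,cv2.COLOR_RGB2HSV)[y0:y1,x0:x1].astype(int)
    m=f(h).astype(np.uint8); n,l,st,c=cv2.connectedComponentsWithStats(m); k=1+np.argmax(st[1:,4])
    mm=(l==k).astype(np.uint8); ct=max(cv2.findContours(mm,0,2)[0],key=len)
    return c[k]+[x0,y0],st[k],ct+np.array([x0,y0])
blue=lambda h:(h[...,0]>100)&(h[...,0]<130)&(h[...,1]>120)&(h[...,2]>60)
red=lambda h:((h[...,0]<6)|(h[...,0]>174))&(h[...,1]>180)&(h[...,2]>100)
org=lambda h:(h[...,0]>=5)&(h[...,0]<20)&(h[...,1]>110)&(h[...,2]>110)
a=cv2.imread('pics/top0.png')[:,:,::-1].copy(); b=cv2.imread('pics/side0.png')[:,:,::-1].copy()
for nm,f,ba,bb in(('tablet',blue,(225,200,247,220),(215,182,240,204)),('tab',red,(310,215,330,235),(262,252,290,276)),('rim',org,(305,170,352,220),(285,225,335,285))):
    ca,sa,ta=blob(a,f,ba); cb,sb,tb=blob(b,f,bb)
    if nm=='rim':
        ea=cv2.fitEllipse(ta); eb=cv2.fitEllipse(tb); print(ea,eb); ca,cb=ea[0],eb[0]
    print(nm,ca,sa,cb,sb,'tri',tri(ray('top',*ca),ray('side',*cb)).round(4), onz('top',*ca,.017).round(4),onz('side',*cb,.017).round(4),onz('top',*ca,.112).round(4),onz('side',*cb,.112).round(4))
    if nm=='tablet':
        for n,t in(('top',ta),('side',tb)):
            P=np.array([onz(n,*p[0],.015)[:2] for p in t],np.float32)*1000; print(cv2.minAreaRect(P))
E
```

```text
tablet [238.13333333 210.93333333] [11  8  4  6 15] [226.83333333 191.74074074] [ 7  5 11 10 54] tri [0.4991 0.1873 0.0366] [0.5013 0.1887 0.017 ] [0.505  0.1978 0.017 ] [0.4922 0.1811 0.112 ] [0.4749 0.1476 0.112 ]
((503.0648498535156, 191.18875122070312), (18.475934982299805, 11.044434547424316), 1.5966813564300537)
((506.1999206542969, 200.24021911621094), (34.438941955566406, 23.9547119140625), 81.54534149169922)
tab [320.60526316 223.84210526] [ 8  5  6  8 38] [275.21818182 263.72727273] [ 9  8 10  8 55] tri [ 0.4591 -0.1042  0.0768] [ 0.4625 -0.1134  0.017 ] [ 0.4773 -0.086   0.017 ] [ 0.4563 -0.0983  0.112 ] [ 0.4493 -0.1152  0.112 ]
((331.2874450683594, 195.65708923339844), (29.23798370361328, 30.089984893798828), 174.60134887695312) ((309.49395751953125, 247.4690399169922), (33.89833068847656, 37.360511779785156), 103.71659088134766)
rim (331.2874450683594, 195.65708923339844) [ 12  11  30  31 195] (309.49395751953125, 247.4690399169922) [  6   6  38  35 277] tri [ 0.5531 -0.1339  0.1136] [ 0.5672 -0.1521  0.017 ] [ 0.5904 -0.1058  0.017 ] [ 0.5531 -0.1341  0.112 ] [ 0.554  -0.1335  0.112 ]
```

Emit:
move_arm([
  [[230,420,0,0,0,0.6,85],[230,420,0,0,0,0.6,85],[230,420,0,0,0,0.6,85],[230,420,0,0,0,0.6,85],[230,420,0,0,0,0.6,85],[230,420,0,0,0,0.6,85],[230,420,0,0,0,0.6,85],[230,420,0,0,0,0.6,85],[230,420,0,0,0,0.6,85],[230,420,0,0,0,0.6,85],[325,820,-40,0,0,1.13,85],[325,820,-40,0,0,1.13,85],[325,820,-40,0,0,1.13,85],[325,820,-40,0,0,1.13,85],[325,820,-40,0,0,1.13,85],[325,820,-40,0,0,1.13,85],[325,820,-40,0,0,1.13,85],[325,820,-40,0,0,1.13,85],[325,820,-40,0,0,1.13,85],[325,820,-40,0,0,1.13,85]],
])

```text
clock: 2.1
eef_pos: [0.5046, 0.1968, 0.1905]
orientation: [[0.156, 0.988, -0.002], [0.988, -0.156, -0.0], [-0.001, -0.002, -1.0]]
contact_force: [0.2, -0.0, -0.4]
finger_gap: 0.0846
grasp_force: 0.0
```

```bash
python3 - <<'E'
from h import *
s,im=snap('wrist','w1.png'); print(s['clock'],s['eef_pos'],s['orientation'].round(3).tolist(),s['joints'].round(2))
h=cv2.cvtColor(im,cv2.COLOR_RGB2HSV).astype(int)
m=((h[...,0]>100)&(h[...,0]<130)&(h[...,1]>110)&(h[...,2]>50)).astype(np.uint8)
for c in cv2.findContours(m,0,2)[0]:
    if cv2.contourArea(c)>100:
        P=np.array([onz('wrist',*p[0],.017,s)[:2] for p in c],np.float32)*1000
        print(cv2.contourArea(c),c.reshape(-1,2).mean(0),cv2.minAreaRect(P))
E
```

```text
2.1 [0.50464512 0.19677927 0.19047969] [[0.156, 0.988, -0.002], [0.988, -0.156, -0.0], [-0.001, -0.002, -1.0]] [ 0.16  0.03  1.87 -0.    1.24  0.32]
635.5 [253.33333333 165.08333333] ((506.0334777832031, 200.02920532226562), (36.13899612426758, 26.085275650024414), 80.95853424072266)
```

View pics/w1.png

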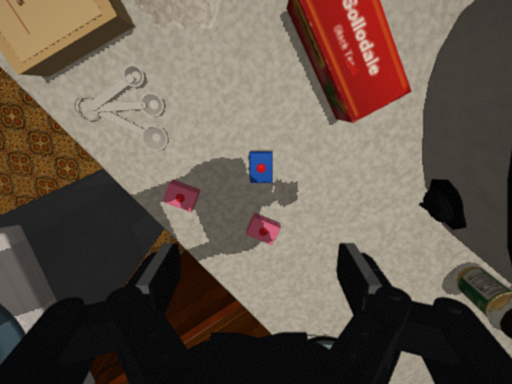

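The tablet is at pixel (261,166), about (506,200) mm and nearly square with the fingers. The pink blocks at (181,195) and (264,228) are clear of the descent.

Emit:
move_arm([
  [[1,3,-120,0,0,0,60],[1,3,-120,0,0,0,60],[1,3,-120,0,0,0,60],[1,3,-160,0,0,0,60],[1,3,-184,0,0,0,60],[1,3,-184,0,0,0,60],[1,3,-184,0,0,0,20],[1,3,-184,0,0,0,20],[1,3,-184,0,0,0,20],[1,3,-184,0,0,0,20],[1,3,-184,0,0,0,20],[1,3,-184,0,0,0,20]],
], grip_force=30)

```text
clock: 3.35
eef_pos: [0.5081, 0.1983, 0.0096]
orientation: [[0.159, 0.987, 0.004], [0.987, -0.159, -0.0], [0.0, 0.004, -1.0]]
contact_force: [-0.4, -3.0, 7.4]
finger_gap: 0.0273
grasp_force: 30.3
```

Emit:
move_arm([
  [[0,0,50,0,0,0,20],[0,0,100,0,0,0,20],[0,0,150,0,0,0,20],[0,0,190,0,0,0,20],[47,-333,190,0,0,0,20],[47,-333,190,0,0,0,20],[47,-333,190,0,0,0,20],[47,-333,190,0,0,0,20],[47,-333,190,0,0,0,20],[47,-333,190,0,0,0,20],[47,-333,190,0,0,0,20],[47,-333,190,0,0,0,20],[47,-333,190,0,0,0,20]],
])

```text
clock: 4.65
eef_pos: [0.553, -0.1349, 0.1976]
orientation: [[0.161, 0.987, 0.0], [0.987, -0.161, 0.0], [0.0, 0.0, -1.0]]
contact_force: [-0.3, -0.1, -0.9]
finger_gap: 0.0267
grasp_force: 29.8
```

```bash
python3 - <<'E'
from h import *
s,im=snap('wrist','w2.png'); s,_=snap('wrist','x.png'); t,_=snap('side','s2.png'); print(s['clock'],s['eef_pos'],s['finger_gap'])
p=cv2.imread('pics/w2.png'); q=cv2.imread('pics/s2.png')[170:310,220:420]; q=cv2.resize(q,(549,384))
cv2.imwrite('pics/c2.png',cv2.resize(np.hstack([p,q]),(800,290)))
print(proj('wrist',[.5535,-.134,.112],s))
E
```

```text
4.7 [ 0.55296139 -0.13398418  0.19749255] 0.02697712778477463
[np.float64(260.1750973782069), np.float64(195.46030468019288)]
```

View pics/c2.png

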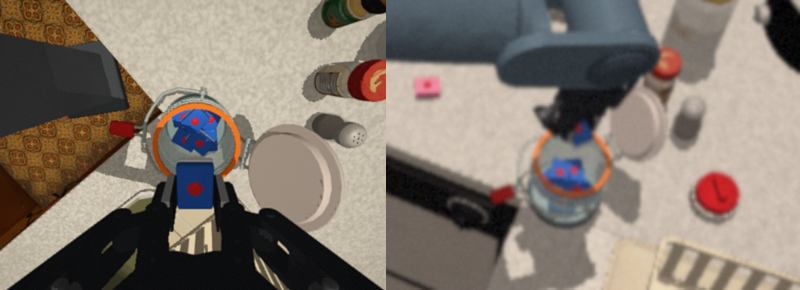

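The tablet is held at composite (195,190). The rim is centred at about (197,143), or wrist (261,190), which agrees with my estimate, so I'll lower it and release.

Emit:
move_arm([
  [[0,0,-50,0,0,0,20],[0,0,-95,0,0,0,20],[0,0,-125,0,0,0,20],[0,0,-125,0,0,0,20],[0,0,-125,0,0,0,45],[0,0,-125,0,0,0,45],[0,0,-125,0,0,0,45],[0,0,-85,0,0,0,45],[0,0,-35,0,0,0,45],[0,0,15,0,0,0,45],[0,0,65,0,0,0,45],[0,0,100,0,0,0,45],[0,100,120,0,0,0,0],[0,100,120,0,0,0,0]],
])

```text
clock: 6.2
eef_pos: [0.5535, -0.0364, 0.3204]
orientation: [[0.162, 0.987, 0.005], [0.987, -0.162, -0.001], [-0.0, 0.005, -1.0]]
contact_force: [0.5, 0.1, 0.2]
finger_gap: 0.0171
grasp_force: 0.0
```

```bash
python3 - <<'E'
from h import *
s,im=snap('wrist','w3.png'); t,_=snap('top','t3.png'); t,_=snap('side','s3.png'); print(s['clock'],s['eef_pos'],s['finger_gap'])
p=cv2.imread('pics/w3.png'); q=cv2.resize(cv2.imread('pics/s3.png')[190:290,250:400],(450,300)); r=cv2.resize(cv2.imread('pics/t3.png')[140:240,285:385],(300,300))
cv2.imwrite('pics/c3.png',np.vstack([np.hstack([q,r]),np.pad(cv2.resize(p,(400,300)),((0,0),(0,350),(0,0)))]))
E
```

```text
6.2 [ 0.55353231 -0.03637686  0.32035545] 0.017122329172610827
```

View pics/c3.png

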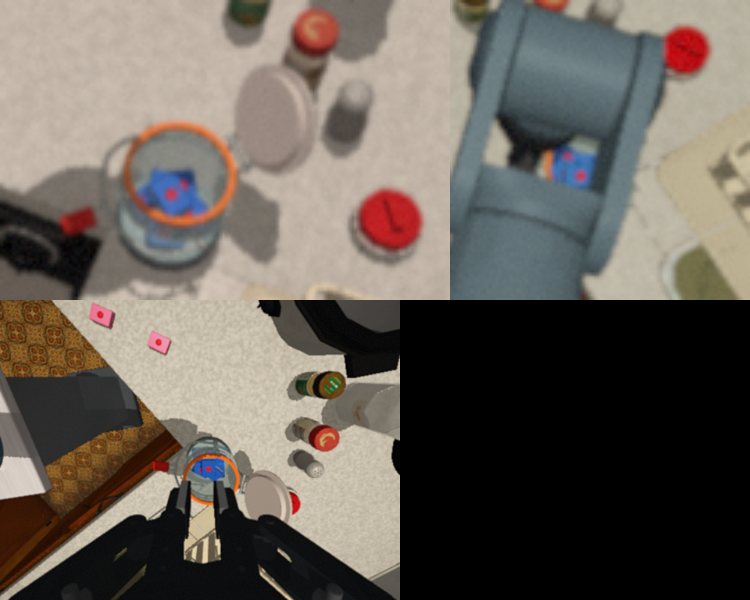

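The tablet lies among the others in the jar (side crop (172,195)). The lid leans back at side crop (275,118), the tab is at (78,221), and nothing else has moved. Next I'll measure the lid and jar yaw.

```bash
python3 - <<'E'
from h import *
M=np.array([.5535,-.134,.110])
# lid disc centre: top initial vs side
def lidc(f,box,lo):
    im=cv2.imread(f); x0,y0,x1,y1=box; h=cv2.cvtColor(im,cv2.COLOR_BGR2HSV)[y0:y1,x0:x1].astype(int)
    m=((h[...,1]<60)&(h[...,2]>110)&(h[...,2]<lo)).astype(np.uint8); m=cv2.morphologyEx(m,cv2.MORPH_OPEN,np.ones((3,3)))
    n,l,st,c=cv2.connectedComponentsWithStats(m); k=1+np.argmax(st[1:,4]); print(f,st[k],c[k]+[x0,y0])
    return c[k]+[x0,y0]
c0=np.array([250+273/3,190+116/3]); 
for u in [(342,169),(341,168),(342,168)]:
    p=tri(ray('top',*u),ray('side',*c0)); print('lidcentre',p.round(4),np.degrees(np.arctan2(*(p-M)[[1,0]])))
t=tri(ray('top',320.6,223.8),ray('side',275.2,263.7)); print('tab yaw',np.degrees(np.arctan2(*(M-t)[[1,0]])))
for yaw in(-15,-18,-21):
  a=np.radians(yaw); X=np.array([np.cos(a),np.sin(a),0])
  for th in(1.75,1.9,2.05):
    c=M+X*(.058-.055*np.cos(th))+[0,0,.002+.055*np.sin(th)]; e=M+X*(.058-.108*np.cos(th))+[0,0,.002+.108*np.sin(th)]
    print(yaw,th,'c',np.round(proj('top',c)+proj('side',c),1),'e',np.round(proj('top',e)+proj('side',e),1))
E
```

```text
lidcentre [ 0.6341 -0.1584  0.1698] -16.831629754834022
lidcentre [ 0.6385 -0.1565  0.1622] -14.80411699975134
lidcentre [ 0.6366 -0.1582  0.1675] -16.236578350338675
tab yaw -17.591814206262512
-15 1.75 c [339.8 173.6 334.6 230.5] e [344.1 167.3 340.9 220.2]
-15 1.9 c [340.2 171.4 337.2 229.9] e [345.1 162.9 346.1 218.9]
-15 2.05 c [340.6 169.4 339.5 229.5] e [345.8 159.  350.7 218.2]
-18 1.75 c [340.8 173.9 335.2 231.7] e [345.3 167.7 341.6 221.5]
-18 1.9 c [341.4 171.8 337.8 231.2] e [346.6 163.4 346.9 220.5]
-18 2.05 c [341.9 169.8 340.2 230.9] e [347.5 159.5 351.7 220. ]
-21 1.75 c [341.8 174.3 335.7 232.8] e [346.6 168.1 342.2 222.8]
-21 1.9 c [342.6 172.2 338.4 232.4] e [348.  163.9 347.6 222.1]
-21 2.05 c [343.2 170.3 340.9 232.3] e [349.2 160.1 352.6 221.9]
```

Emit:
move_arm([
  [[72,-72,0,0,0,0,0],[144,-142,0,0,0,0,0],[144,-142,0,0,0,0,0],[144,-142,0,0,0,0,0],[144,-142,0,0,0,0,0],[144,-142,-50,0,0,0,0],[144,-142,-100,0,0,0,0],[144,-142,-130,0,0,0,0],[144,-142,-130,0,0,0,0]],
])

```text
clock: 7.25
eef_pos: [0.6933, -0.1778, 0.1803]
orientation: [[0.16, 0.987, -0.011], [0.987, -0.16, 0.004], [0.003, -0.011, -1.0]]
contact_force: [-1.3, 0.1, 0.4]
finger_gap: 0.0003
grasp_force: 0.0
```

```bash
python3 - <<'E'
from h import *
t,_=snap('wrist','w4.png'); t,_=snap('side','s4.png'); print(t['clock'],t['eef_pos'],t['contact_force'])
p=cv2.resize(cv2.imread('pics/w4.png'),(400,300)); q=cv2.resize(cv2.imread('pics/s4.png')[190:290,270:403],(400,300)); 
cv2.imwrite('pics/c4.png',np.hstack([p,q]))
E
```

```text
7.3 [ 0.69538879 -0.17852657  0.1847038 ] [0.37190283 0.26643436 0.76678629]
```

View pics/c4.png

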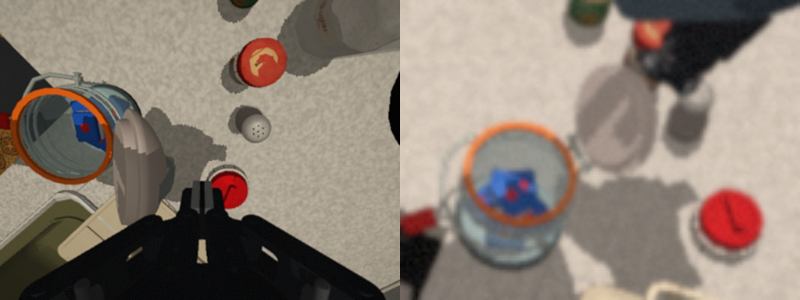

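The fingers (wrist, left half (200,195)) are behind the lid's back edge (150,190) and clear of the shaker (252,127), so I'll push forward.

Emit:
move_arm([
  [[-14,4,5,0,0,0,0],[-28,8,5,0,0,0,0],[-42,13,5,0,0,0,0],[-56,17,5,0,0,0,0],[-70,21,5,0,0,0,0],[-84,26,5,0,0,0,0],[-98,30,5,0,0,0,0],[-112,34,5,0,0,0,0],[-126,39,5,0,0,0,0],[-140,43,5,0,0,0,0],[-145,44,5,0,0,0,0],[-145,44,5,0,0,0,0],[-145,44,50,0,0,0,0],[-145,44,100,0,0,0,0],[-145,144,100,0,0,0,0],[-145,144,100,0,0,0,0],[-145,144,100,0,0,0,0],[-145,144,100,0,0,0,0]],
])

```text
clock: 9.15
eef_pos: [0.5529, -0.0339, 0.2878]
orientation: [[0.157, 0.988, 0.002], [0.988, -0.157, -0.001], [-0.001, 0.002, -1.0]]
contact_force: [1.1, -0.5, -1.1]
finger_gap: -0.0001
grasp_force: 0.0
```

```bash
python3 - <<'E'
from h import *
t,_=snap('wrist','w5.png'); t,_=snap('side','s5.png'); print(t['clock'],t['eef_pos'],t['contact_force'])
p=cv2.resize(cv2.imread('pics/w5.png'),(400,300)); q=cv2.resize(cv2.imread('pics/s5.png')[190:290,260:393],(400,300)); 
cv2.imwrite('pics/c5.png',np.hstack([p,q]))
E
```

```text
9.2 [ 0.55273973 -0.034762    0.28749906] [ 1.31856511 -0.30529434 -0.37527148]
```

View pics/c5.png

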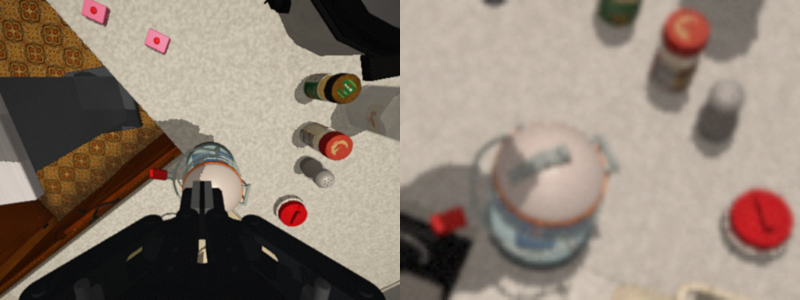

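The lid is shut, with its dome and saddle at right half (550,165). The tab is untouched at (447,222) and the shaker and jars have not moved. I'll go above the tab with the fingers closing along the jar's y.

Emit:
move_arm([
  [[-95,-69,0,0,0,1.43,50],[-95,-69,0,0,0,1.43,50],[-95,-69,0,0,0,1.43,50],[-95,-69,0,0,0,1.43,50],[-95,-69,0,0,0,1.43,50],[-95,-69,0,0,0,1.43,50],[-95,-69,0,0,0,1.43,50],[-95,-69,0,0,0,1.43,50],[-95,-69,0,0,0,1.43,50],[-95,-69,-50,0,0,1.43,50],[-95,-69,-100,0,0,1.43,50],[-95,-69,-100,0,0,1.43,50],[-95,-69,-100,0,0,1.43,50]],
])

```text
clock: 10.55
eef_pos: [0.4571, -0.1044, 0.1874]
orientation: [[-0.955, 0.298, -0.001], [0.298, 0.955, 0.0], [0.001, 0.0, -1.0]]
contact_force: [0.9, -1.2, 0.7]
finger_gap: 0.0501
grasp_force: 0.0
```

```bash
python3 - <<'E'
from h import *
s,im=snap('wrist','w6.png'); s2,b=snap('side','s6.png'); print(s['clock'],s['eef_pos'],s['orientation'].round(3).tolist(),s['joints'].round(2))
def red(im):
    h=cv2.cvtColor(im,cv2.COLOR_RGB2HSV).astype(int); m=(((h[...,0]<6)|(h[...,0]>174))&(h[...,1]>170)&(h[...,2]>80)).astype(np.uint8)
    return [(cv2.contourArea(c),c) for c in cv2.findContours(m,0,2)[0] if cv2.contourArea(c)>25]
for A,c in red(im):
    P=np.array([onz('wrist',*p[0],.08,s)[:2] for p in c],np.float32)*1000; print('w',A,c.reshape(-1,2).mean(0),cv2.minAreaRect(P))
for A,c in red(b): print('s',A,c.reshape(-1,2).mean(0))
E
```

```text
10.55 [ 0.45714716 -0.10436894  0.18741779] [[-0.955, 0.298, -0.001], [0.298, 0.955, 0.0], [0.001, 0.0, -1.0]] [-0.47 -0.15  2.05 -0.    1.24 -1.74]
w 574.0 [259.47619048 187.19047619] ((459.5997009277344, -105.8772964477539), (18.87990951538086, 31.482351303100586), 73.25428009033203)
w 53.0 [453.77777778 148.33333333] ((472.60009765625, 76.18443298339844), (7.0896406173706055, 7.8585686683654785), 85.10417175292969)
w 74.0 [507.25   43.625] ((398.077880859375, 124.12390899658203), (6.2252326011657715, 8.497781753540039), 88.89202880859375)
s 40.0 [276.1875 263.125 ]
s 255.5 [379.16666667 262.23333333]
s 38.5 [354.36842105 203.26315789]
s 510.0 [233.734375 146.109375]
```

View pics/w6.png

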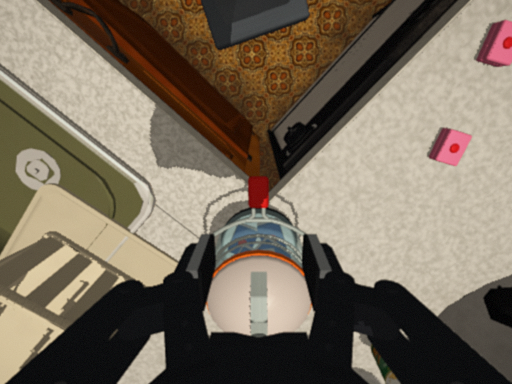

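The tab is at wrist pixel (259,192), about (460,-106) mm for its middle and square with the fingers. The saddle at (259,300) lines up, so I'll descend and grip it.

Emit:
move_arm([
  [[0,0,-50,0,0,0,50],[0,0,-90,0,0,0,50],[0,0,-128,0,0,0,50],[0,0,-128,0,0,0,50],[0,0,-128,0,0,0,10],[0,0,-128,0,0,0,10],[0,0,-128,0,0,0,10],[0,0,-128,0,0,0,10],[0,0,-128,0,0,0,10]],
], grip_force=30)

```text
clock: 11.55
eef_pos: [0.4592, -0.1048, 0.0609]
orientation: [[-0.955, 0.296, 0.005], [0.296, 0.955, -0.003], [-0.006, -0.001, -1.0]]
contact_force: [1.7, -4.8, 2.7]
finger_gap: 0.0191
grasp_force: 32.2
```

```bash
python3 - <<'E'
import numpy as np
# arc displacement of the tab from th0 to th, jar -x = front
X=np.array([.957,-.290]); r=.101
for t0 in(1.6,):
  for t in np.arange(1.6,-.06,-.15):
    f=r*(np.sin(t)-np.sin(t0))*1000; z=r*(np.cos(t)-np.cos(t0))*1000
    print(round(t,2),np.round([*(-X*f),z],1).tolist())
E
```

```text
1.6 [-0.0, 0.0, 0.0]
1.45 [0.7, -0.2, 15.1]
1.3 [3.5, -1.1, 30.0]
1.15 [8.4, -2.5, 44.2]
1.0 [15.3, -4.6, 57.5]
0.85 [24.0, -7.3, 69.6]
0.7 [34.3, -10.4, 80.2]
0.55 [46.1, -14.0, 89.1]
0.4 [59.0, -17.9, 96.0]
0.25 [72.7, -22.0, 100.8]
0.1 [87.0, -26.4, 103.4]
-0.05 [101.4, -30.7, 103.8]
```

Emit:
move_arm([
  [[1,0,15,0,0,0,10],[3,-1,30,0,0,0,10],[8,-2,44,0,0,0,10],[15,-5,57,0,0,0,10],[24,-7,70,0,0,0,10],[34,-10,80,0,0,0,10],[46,-14,89,0,0,0,10],[46,-14,89,0,0,0,10]],
], grip_force=25)

```text
clock: 12.35
eef_pos: [0.5035, -0.1182, 0.1487]
orientation: [[-0.955, 0.296, -0.001], [0.296, 0.955, -0.001], [0.001, -0.001, -1.0]]
contact_force: [-4.6, -4.7, 3.1]
finger_gap: 0.0191
grasp_force: 32.7
```

```bash
python3 - <<'E'
from h import *
s,_=snap('wrist','w7.png'); s,_=snap('side','s7.png'); print(s['clock'],s['eef_pos'],s['contact_force'],s['finger_gap'])
p=cv2.resize(cv2.imread('pics/w7.png'),(400,300)); q=cv2.resize(cv2.imread('pics/s7.png')[190:290,245:378],(400,300)); 
cv2.imwrite('pics/c7.png',np.hstack([p,q]))
E
```

```text
12.4 [ 0.50309411 -0.11809477  0.14842604] [-3.59190782 -6.13456869  4.09161044] 0.019089608003726194
```

View pics/c7.png

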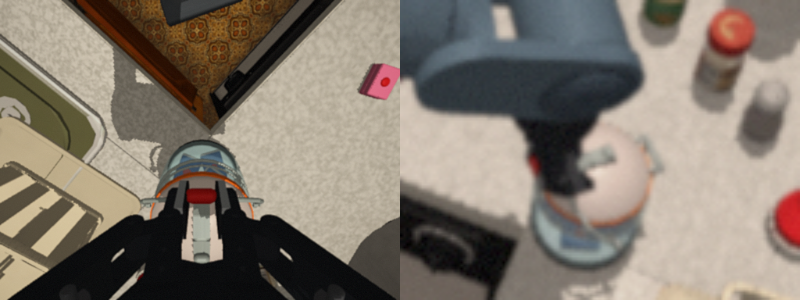

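The tab (red, left half (201,196)) is in the grip and has swung up to about 0.55 rad, with nothing snagged. Now I'll take it over the hump.

Emit:
move_arm([
  [[7,-2,4,0,0,0,10],[13,-4,7,0,0,0,10],[20,-6,10,0,0,0,10],[27,-8,12,0,0,0,10],[34,-10,13,0,0,0,10],[41,-12,14,0,0,0,10],[48,-14,15,0,0,0,10],[52,-16,15,0,0,0,10],[54,-16,15,0,0,0,10],[54,-16,15,0,0,0,10]],
], grip_force=30)

```text
clock: 13.45
eef_pos: [0.5563, -0.1342, 0.1631]
orientation: [[-0.955, 0.296, -0.003], [0.296, 0.955, -0.001], [0.002, -0.002, -1.0]]
contact_force: [-4.1, -5.6, 2.6]
finger_gap: 0.0193
grasp_force: 29.3
```

Emit:
move_arm([
  [[3,-1,0,0,0,0,10],[3,-1,0,0,0,0,10],[0,0,0,0,0,0,40],[0,0,0,0,0,0,40],[0,0,0,0,0,0,40],[0,0,50,0,0,0,40],[0,0,90,0,0,0,40],[-20,60,120,0,0,0,40],[-40,110,120,0,0,0,40],[-40,150,120,0,0,0,40],[-40,150,120,0,0,0,40]],
])

```text
clock: 14.55
eef_pos: [0.5163, 0.0205, 0.2837]
orientation: [[-0.956, 0.292, 0.002], [0.292, 0.956, 0.001], [-0.001, 0.002, -1.0]]
contact_force: [-0.3, -0.5, 0.1]
finger_gap: 0.0403
grasp_force: 0.0
```

```bash
python3 - <<'E'
from h import *
s,_=snap('wrist','w8.png'); s,b=snap('side','s8.png');t,a=snap('top','t8.png'); print(s['clock'],s['eef_pos'],s['contact_force'],s['finger_gap'])
q=cv2.resize(cv2.imread('pics/s8.png')[190:290,245:378],(400,300));p=cv2.resize(cv2.imread('pics/t8.png')[140:240,270:403],(400,300))
cv2.imwrite('pics/c8.png',np.hstack([p,q]))
def red(im):
    h=cv2.cvtColor(im,cv2.COLOR_RGB2HSV).astype(int); m=(((h[...,0]<6)|(h[...,0]>174))&(h[...,1]>150)&(h[...,2]>80)).astype(np.uint8)
    return [c.reshape(-1,2).mean(0) for c in cv2.findContours(m,0,2)[0] if cv2.contourArea(c)>8]
print('side',red(b),'top',red(a))
for th in(-.05,0,.15,.3): 
  p=[.5535-.957*.1*np.sin(th),-.134+.29*.1*np.sin(th),.08+.1*np.cos(th)]; print(th,proj('side',p),proj('top',p))
E
```

```text
14.6 [0.51650204 0.0201928  0.28348437] [ 0.74306728  1.52105591 -0.154263  ] 0.03984869427225797
side [array([380.16666667, 262.63333333]), array([309.28571429, 236.42857143]), array([354.07894737, 199.78947368]), array([244.64, 162.92])] top [array([154.26315789, 261.42105263]), array([203.69620253, 180.72151899]), array([362.77272727, 155.40909091])]
-0.05 [np.float64(313.92931655252505), np.float64(236.11637928803734)] [np.float64(335.7036452814132), np.float64(191.08933139075458)]
0 [np.float64(312.1796562750904), np.float64(236.6770846790131)] [np.float64(335.2605920045594), np.float64(192.54365199995848)]
0.15 [np.float64(306.87371866347706), np.float64(238.61132044980982)] [np.float64(333.84023475376324), np.float64(196.96843580545251)]
0.3 [np.float64(301.594463969652), np.float64(240.88260166896652)] [np.float64(332.31488329384905), np.float64(201.3878135521975)]
```

View pics/c8.png

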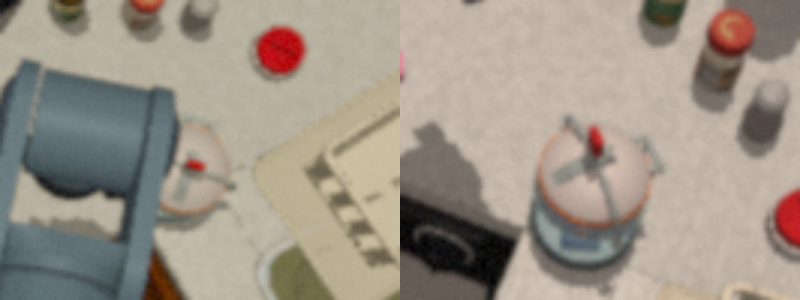

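```bash
python3 - <<'E'
from h import *
s=env.read_state()
def red(f,box):
    x0,y0,x1,y1=box; h=cv2.cvtColor(cv2.imread(f),cv2.COLOR_BGR2HSV)[y0:y1,x0:x1].astype(int); m=(((h[...,0]<8)|(h[...,0]>172))&(h[...,1]>130)&(h[...,2]>60)).astype(np.uint8)
    n,l,st,c=cv2.connectedComponentsWithStats(m); k=1+np.argmax(st[1:,4]); print(f,st[k]); return c[k]+[x0,y0]
u=red('pics/s8.png',(298,222,322,250)); v=red('pics/t8.png',(325,185,345,205)); 
p=tri(ray('side',*u),ray('top',*v)); d=p-np.array([.5535,-.134,.08]); f=-(d[:2]@[.957,-.29]); print(u,v,p.round(4),'theta~',np.arctan2(f,d[2]),np.hypot(f,d[2]))
q=proj('wrist',[.5535,-.134,.177],s); print(q)
w=red('pics/w8.png',(int(q[0])-40,int(q[1])-40,int(q[0])+40,int(q[1])+40)) if 40<q[0]<472 and 40<q[1]<344 else None; print(w)
E
```

```text
pics/s8.png [10 11  4  9 28]
pics/t8.png [ 7  8  6  4 15]
[309.57142857 236.60714286] [334.33333333 194.73333333] [ 0.5463 -0.1306  0.1833] theta~ 0.07597274887068471 0.10361788617920066
[np.float64(130.40656355723334), np.float64(261.78102992533314)]
pics/w8.png [ 20  27  30  20 397]
[124.62720403 258.02015113]
```

Emit:
move_arm([
  [[-6,-40,0,0,0,0,0],[-6,-90,0,0,0,0,0],[-6,-141,0,0,0,0,0],[-6,-141,-50,0,0,0,0],[-6,-141,-95,0,0,0,0],[-6,-141,-110,0,0,0,0],[4,-144,-110,0,0,0,0],[13,-147,-110,0,0,0,0],[18,-148,-110,0,0,0,0],[18,-148,-110,0,0,0,0]],
])

```text
clock: 15.7
eef_pos: [0.5373, -0.1322, 0.1753]
orientation: [[-0.955, 0.296, 0.004], [0.296, 0.955, -0.002], [-0.004, -0.001, -1.0]]
contact_force: [0.1, 0.2, -0.0]
finger_gap: 0.0001
grasp_force: 0.0
```

Emit:
move_arm([
  [[3,-1,0,0,0,0,0],[3,-1,0,0,0,0,0]],
])

```text
clock: 15.9
eef_pos: [0.5389, -0.1326, 0.1738]
orientation: [[-0.955, 0.296, 0.002], [0.296, 0.955, -0.001], [-0.002, -0.0, -1.0]]
contact_force: [-1.0, -0.4, -0.6]
finger_gap: 0.0
grasp_force: 0.0
```

Emit:
move_arm([
  [[3,-1,0,0,0,0,0],[3,-1,0,0,0,0,0]],
])

```text
clock: 16.1
eef_pos: [0.541, -0.1333, 0.1732]
orientation: [[-0.955, 0.296, -0.001], [0.296, 0.955, 0.0], [0.001, 0.0, -1.0]]
contact_force: [-2.5, 1.0, 1.7]
finger_gap: -0.0
grasp_force: 1.4
```

Emit:
move_arm([
  [[3,-1,0,0,0,0,0],[3,-1,0,0,0,0,0]],
])

```text
clock: 16.3
eef_pos: [0.5419, -0.1335, 0.1731]
orientation: [[-0.955, 0.296, -0.007], [0.296, 0.955, 0.003], [0.008, 0.0, -1.0]]
contact_force: [-12.4, 4.2, 9.9]
finger_gap: -0.0001
grasp_force: 7.0
```

Emit:
move_arm([
  [[-15,5,0,0,0,0,0],[-35,10,0,0,0,0,0],[-35,10,50,0,0,0,0],[-35,60,90,0,0,0,0],[-35,110,110,0,0,0,0],[-35,160,110,0,0,0,0],[-35,160,110,0,0,0,0],[-35,160,110,0,0,0,0]],
])

```text
clock: 17.1
eef_pos: [0.5094, 0.0275, 0.2836]
orientation: [[-0.956, 0.293, 0.002], [0.293, 0.956, -0.0], [-0.002, 0.001, -1.0]]
contact_force: [-0.9, 0.1, -0.7]
finger_gap: -0.0001
grasp_force: 0.0
```

```bash
python3 - <<'E'
from h import *
s,b=snap('side','s9.png'); print(s['clock'],s['eef_pos'],s['contact_force'])
h=cv2.cvtColor(b,cv2.COLOR_RGB2HSV)[222:250,298:325].astype(int); m=(((h[...,0]<8)|(h[...,0]>172))&(h[...,1]>130)&(h[...,2]>60)).astype(np.uint8)
n,l,st,c=cv2.connectedComponentsWithStats(m); k=1+np.argmax(st[1:,4]); print(st[k],c[k]+[298,222])
E
```

```text
17.1 [0.50935077 0.02752819 0.28359127] [-0.89798931  0.08651218 -0.74185771]
[13 10  5  9 32] [312.75    235.96875]
```

The push moved the tab from side pixel 309.6 to 312.8, which matches the predicted position of an upright bail (312.2). The bail also met a firm stop during the push.

```bash
python3 -c "
from plant import env
print(env.sign_off())"
```

```text
the job is handed in; nothing more can be done
None
```

The tablet is in the jar, the lid is shut, the bail is seated upright against its stop, and the job is handed in at about 17 s on the robot's clock; the hand-in returned no verdict.

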